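# Clear up after the skirmish game

### The job

Tidy up after the game: put both dice in the clay pinch pot, lay the brass marker flat in the round wooden token dish, and stand each knight upright on the floor of the empty figure bay in the tray of its own colour, beside the cards. Set the knights down rather than dropping them, and leave the little stone column standing where it is.

Things in the scene. Friction and masses are not known exactly. Their poses are not given: they have to be found in the camera images.
- black_knight: Black plastic standing knight with great helm, grey sword point down in front, shield on the back; 66 mm tall, about 40 g. Origin: centre of the underside of its round base (36 mm across, 5 mm thick); z up, faces -x, y across the shoulders. The arms are flat gripping faces 26 mm apart along y, 22 to 50 mm above the underside; sword 14 mm in front. Starts upright at any yaw.
- ivory_knight: Ivory-coloured plastic standing knight with great helm, gold sword point down in front, shield on the back; 66 mm tall, about 40 g. Origin: centre of the underside of its round base (36 mm across, 5 mm thick); z up, faces -x, y across the shoulders. The arms are flat gripping faces 26 mm apart along y, 22 to 50 mm above the underside; sword 14 mm in front. Starts upright at any yaw.
- red_die: Red six-sided die with white pips, a 20 mm cube with rounded edges, 8 to 17 g. Origin at its centre; axes square to the faces. Starts flat at any yaw.
- blue_die: Blue six-sided die with white pips, a 20 mm cube with rounded edges, 8 to 17 g. Origin at its centre; axes square to the faces. Starts flat at any yaw.
- marker: Brass game marker, a round disc 36 mm in diameter and 8 mm thick with a green face and a brass cross on top, 30 to 65 g. Origin at the centre of its underside, z up; lies flat at the start.
- black_tray: Black plastic two-bay tray, 121 x 80 mm, loose, level. Origin: on the underside, below the centre of the empty figure bay, which is 62 (x) by 74 mm (y) inside, felt floor 3 mm up with a grey ring outline in the middle. Rim and divider 3 mm thick, tops 12 mm up. Towards +x the second bay holds a fixed stack of cards, centre at x = 59 mm, 11 mm high. z up; yaw within 0.5 rad of the world's.
- ivory_tray: Ivory-coloured plastic two-bay tray, 121 x 80 mm, loose, level. Origin: on the underside, below the centre of the empty figure bay, which is 62 (x) by 74 mm (y) inside, felt floor 3 mm up with a gold ring outline in the middle. Rim and divider 3 mm thick, tops 12 mm up. Towards +x the second bay holds a fixed stack of cards, centre at x = 59 mm, 11 mm high. z up; yaw within 0.5 rad of the world's.
- pinch_pot: Hand-made terracotta pinch pot, open on top, with a blue glazed floor; loose, about 300 g. Origin: centre of its underside, z up. 48 mm high, outside about 102 mm across, walls 6 mm; the mouth is about 88 mm across inside, the inner floor 6 mm above the underside and about 60 mm across. Empty at the start.
- token_dish: Round turned dark-wood token dish with green felt in it; loose, about 120 g. Origin: centre of its underside, z up. 116 mm outside diameter, 15 mm high, rim 6 mm thick; inside about 100 mm across, floor 5 mm above the underside. Empty at the start.
- stone_column: Bystander: broken grey stone column, a piece of game scenery, loose, 70 mm tall on a round foot 42 mm in diameter, about 110 g. Origin: centre of its underside. It stands among the pieces to be sorted, whose centres all lie 85 mm or more from one another at the start.

How it is judged (in metres and radians):
At the end, for the whole second after the job is handed in: Each knight stands within 7 degrees of upright on the floor of its own tray's figure bay (centre within 24 mm); both dice lie in the pot, centres below the rim; the marker lies flat (14 degrees) on the dish's floor; pot, dish and trays are level; all released and at rest (horizontal distance between black_knight and black_tray below 0.024 m and z of black_knight in the frame of black_tray between 0 and 0.007 m and angle between each of black_knight, ivory_knight, pinch_pot's own z axis and vertical below 0.12 rad and angle between each of black_tray, ivory_tray, token_dish's own z axis and vertical below 0.1 rad and linear speed of each of black_knight, ivory_knight, red_die, blue_die, marker below 0.02 m/s and angular speed of each of black_knight, ivory_knight, red_die, blue_die, marker below 0.3 rad/s and horizontal distance between ivory_knight and ivory_tray below 0.024 m and z of ivory_knight in the frame of ivory_tray between 0 and 0.007 m and horizontal distance between each of red_die, blue_die and pinch_pot below 0.042 m and z of red_die in the frame of pinch_pot between 0.01 and 0.044 m and z of blue_die in the frame of pinch_pot between 0.01 and 0.044 m and horizontal distance between marker and token_dish below 0.04 m and z of marker in the frame of token_dish between 0.002 and 0.018 m and angle between the z axis of marker and the z axis of token_dish, either way round below 0.25 rad); the robot touches nothing.
It fails at once if the stone column is shoved more than 15 mm or tipped over (distance of stone_column from where it was at the start of the episode above 0.015 m or angle between stone_column's own z axis and vertical above 0.35 rad).
It fails at once if the black knight is dropped from more than about 3 cm (falls faster than 0.8 m/s out of the fingers) (linear speed of black_knight above 0.8 m/s and contact force between black_knight and the fingers below 0.05 N).
It fails at once if the ivory knight is dropped from more than about 3 cm (falls faster than 0.8 m/s out of the fingers) (linear speed of ivory_knight above 0.8 m/s and contact force between ivory_knight and the fingers below 0.05 N).
It also fails if it takes over 128 s, if anything falls off the work surface, if the arm or the gripper's body presses on something with over 40 N, if the wrist force passes 120 N, or if a joint passes its speed limit or range.

### The arm

A 6-joint arm with a two-finger parallel gripper is mounted at the origin on the work surface. World frame = base frame: x ahead of the robot, y to its left, z up, the work surface at z = 0. Lengths are in mm, angles in rad, forces in N, time in s.
With the tool pointing down it reaches from about 300 to 775 mm from the base axis. Payload 14.6 kg.
Tool frame: the origin (TCP) lies at the very end of the fingers, on their centre line; the grasp point (between the pads) lies 19 mm behind it; z points along the fingers, y is the line along which they close (so a half turn about z gives the same grasp; the last joint's range is limited). The gripper opens to 94 mm and grips with 3 to 60 N. Pads are 16 mm wide; open, the fingers measure 119 mm over their backs; the gripper's body (75 mm by 177 mm) begins 78 mm behind the grasp point.
Start: joints at [1.076, 0.3, 1.521, -0, 1.321, -0.067], TCP at [228.175, 500.425, 205.446] pointing down, gripper open.
Joint ranges: [-3.03, 3.03], [-0.79, 2.21], [0.23, 2.52], [-1.04, 4.18], [0, 3.07], [-2.55, 2.55]. Speed limits (rad/s): [2.22, 2.22, 2.57, 3.14, 3.14, 3.14].

### API

Orientations are given as [roll, pitch, yaw] about the fixed x, y, z axes, in that order (R = Rz(yaw) Ry(pitch) Rx(roll)).
In Python, from cell import manip, camera, get_calibration gives the robot as it stands.
- The arm moves only by the tool arm_command, never from a script. Its argument "targets" is a list of rows, each an object of numbers: "hand": the opening, from -1 (shut) to 1 (fully open), so that 0 is half open; "x", "y", "z": the shift along the tool's x, y, z in m; "yaw": the turn about the tool's z in rad. In form: [{"hand": .., "x": .., "y": .., "z": .., "yaw": ..}, ...]. A call has 1 to 10 rows; each row shifts and turns the commanded pose from where the row before left it, along the tool's axes as they then stand; what a row does not reach is not made up. A row lasts 1/10 s, in which the tool goes at most 50 mm and 8.59 degrees, less where a joint would pass 70% of its speed; a pose out of reach is approached as far as the arm can. A call is refused whole if a number of a shift passes 0.05 or a number of a turn 0.15, either way. A call with a gripper value outside its range is refused whole. The fingers move at their own pace and stop on an object; "newtons" is the grip in N (left out, the last holds). Time passes only in rows, so rows that do not move let the fingers close. It gives the time, the measured TCP pose, the force, the opening and the grip force at its end, in the units of the state.
- manip.read_state(): the state, without advancing time (a new reading comes with each control period).
- camera(name): name is "side" or "top" or "wrist"; returns the picture (420x560x3 uint8, red, green, blue); there is no depth.
- get_calibration(name): a dict with "K" (3x3 intrinsics, pixels), "dist_coeffs" ([k1, k2, p1, p2, k3] as OpenCV has them; the pictures are not rectified), "cam_to_world" (4x4, takes a point from camera to world coordinates). Camera axes: x right, y up, looking along -z (the intrinsics and any distortion apply to the point x, -y, -z); pixel columns grow to the right and rows downward; lengths in mm; the calibration is good to about 2 mm. A picture is of the moment at which its call begins: read the wrist's pose just before it. get_calibration takes no time and is no camera call; for the wrist camera it gives the pose at the moment of the call.
- manip.sign_off(): hands the job in; it is judged then, once.
The state is a dict: "clock": time; "joints": joint angles; "qd": joint speeds; "effort": joint torques, N m; "eef_pos": TCP position; "eef_rot": TCP orientation; "wrist_force": force on the tool from outside, world axes, zero at the start; "moment": the same for the moment, N m; "finger_gap": finger opening in mm; "finger_force": force on a finger pad.
Only numpy, scipy, OpenCV 4.12 (cv2) and the standard library are available. Lean on these libraries where they do the work, as an engineer would, in place of code of your own. Each camera call takes 0.05 s, during which the arm holds its last target. There are 200 camera calls.

## Working session

There is one attempt and no reset: what is moved stays moved. The work goes in short steps, Python scripts to look and compute and a tool call to move; the robot and the scene stay as the last step left them, time stands still between calls to the robot, and variables do not carry over. Pictures are saved under pics/ and viewed, at most 14 in all, crops included, and the job is handed in when it is done.

Besides the shell and the picture viewer there is one more tool, called after "Emit:" in YAML: its name, and indented under it one key for each argument. arm_command: Moves the arm, as the interface text tells. Its arguments: {"type":"object","properties":{"targets":{"type":"array"},"newtons":{"type":"number"}},"required":["targets"]}

```bash
mkdir -p pics; cat > h.py <<'E'
import numpy as np, cv2
from cell import manip, camera, get_calibration
def shot(name, fn):
    c=get_calibration(name); im=camera(name); cv2.imwrite(f'pics/{fn}.png', cv2.cvtColor(im,cv2.COLOR_RGB2BGR)); np.savez(f'pics/{fn}.npz',K=np.array(c['K']),d=np.array(c['dist_coeffs']),T=np.array(c['cam_to_world'])); return im
def w(fn,u,v,z):
    c=np.load(f'pics/{fn}.npz'); p=cv2.undistortPoints(np.array([[[u,v]]],float),c['K'],c['d'])[0,0]
    r=c['T'][:3,:3]@np.array([p[0],-p[1],-1]); o=c['T'][:3,3]; return (o+r*(z-o[2])/r[2]).round(1)
def proj(fn,P):
    c=np.load(f'pics/{fn}.npz'); q=(np.atleast_2d(P)-c['T'][:3,3])@c['T'][:3,:3]; q=q*[1,-1,-1]
    return cv2.projectPoints(q.astype(float),np.zeros(3),np.zeros(3),c['K'],c['d'])[0][:,0].round(1)
E
python3 - <<'E'
from h import *
for n in('top','side','wrist'):
    shot(n,n+'0'); c=np.load(f'pics/{n}0.npz'); print(n,c['K'].round(0).tolist(),c['T'].round(2).tolist())
s=manip.read_state(); print(s)
for n in('top','side'):
    im=cv2.imread(f'pics/{n}0.png'); cv2.imwrite(f'pics/{n}0b.png',cv2.resize(im,(800,600),interpolation=cv2.INTER_CUBIC))
E
```

```text
top [[439.0, 0.0, 280.0], [0.0, 439.0, 213.0], [0.0, 0.0, 1.0]] [[-0.02, 0.99, -0.12, 364.81], [-1.0, -0.02, 0.0, 5.41], [0.0, 0.12, 0.99, 1140.51], [0.0, 0.0, 0.0, 1.0]]
side [[457.0, 0.0, 281.0], [0.0, 457.0, 212.0], [0.0, 0.0, 1.0]] [[-0.99, 0.07, -0.08, 453.36], [-0.1, -0.75, 0.65, 673.69], [-0.02, 0.66, 0.75, 774.82], [0.0, 0.0, 0.0, 1.0]]
wrist [[321.0, 0.0, 278.0], [0.0, 321.0, 205.0], [0.0, 0.0, 1.0]] [[0.41, -0.87, -0.25, 155.16], [0.91, 0.4, 0.12, 533.78], [-0.0, -0.28, 0.96, 383.96], [0.0, 0.0, 0.0, 1.0]]
{'clock': 0.15, 'joints': array([ 1.07639265e+00,  3.00314265e-01,  1.52141068e+00, -3.33317204e-06,
        1.32072560e+00, -6.65884376e-02]), 'qd': array([ 4.57714144e-04, -1.10307757e-03, -1.86626419e-03, -4.60941563e-04,
       -3.33930759e-06,  1.07459432e-03]), 'effort': array([-5.78258005e-05, -5.31957507e+01, -3.52821922e+01,  7.07034138e-02,
        2.36112118e-02, -5.56613861e-05]), 'eef_pos': array([228.09066099, 500.25907719, 205.04445469]), 'eef_rot': array([-3.14073645e+00, -5.38619402e-05,  2.71377821e+00]), 'wrist_force': array([-0.73774861,  0.06485267, -0.44118014]), 'moment': array([-0.03598639, -0.02394038,  0.01774867]), 'finger_force': 0.0, 'finger_gap': 94.15738857222247}
```

View pics/top0b.png

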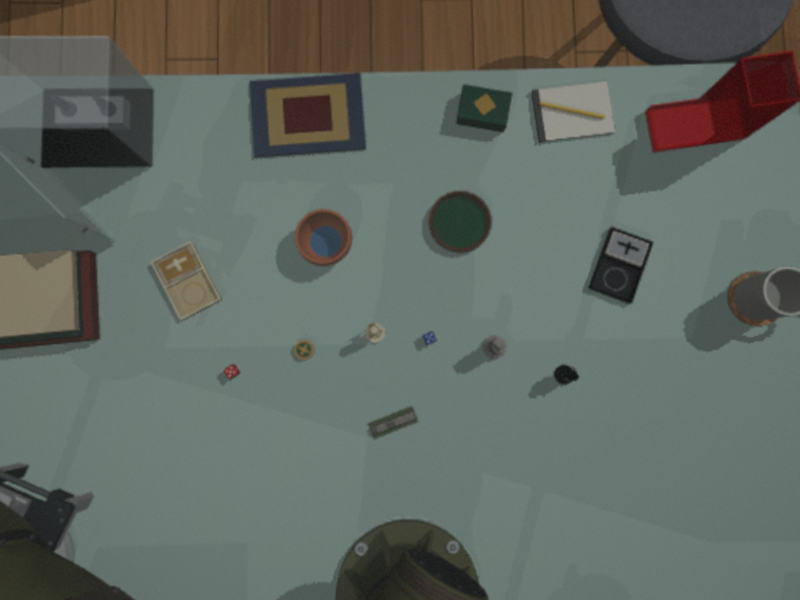

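View pics/side0b.png

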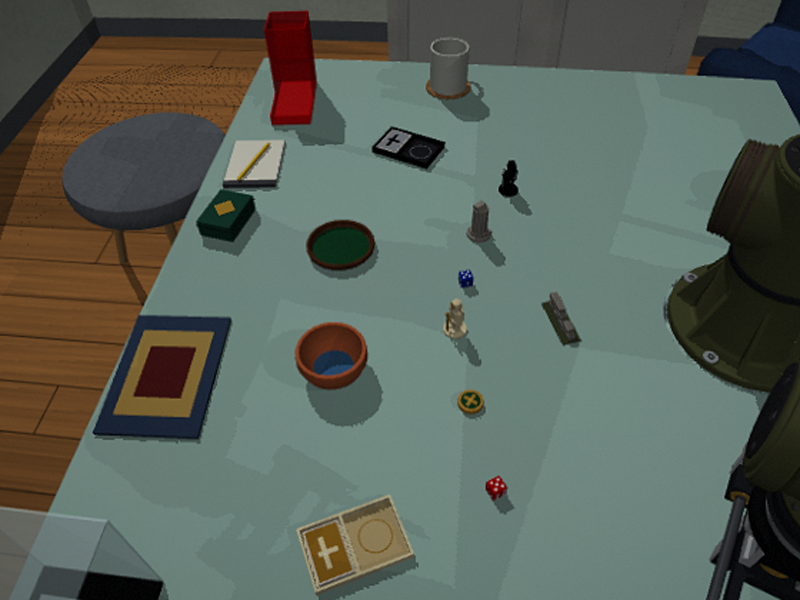

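The top view shows every piece. In the enlarged pixels, the ivory tray ring is at (194,294), black ring (616,279), pot (324,237), dish (460,222), red die (232,371), blue die (430,338), marker (304,350), ivory knight (375,332), column (495,347) and black knight (566,375). The side view agrees, and all pieces are standing.

```bash
cat >> h.py <<'E'
def go(x,y,z=None,yaw=None):
    s=manip.read_state(); p=s['eef_pos']; r=s['eef_rot'][2]
    d=np.array([x-p[0],y-p[1]]); tx=np.array([np.cos(r),np.sin(r)]); ty=np.array([np.sin(r),-np.cos(r)])
    t='' if yaw is None else ' turn %.3f'%(-((yaw-r+np.pi/2)%np.pi-np.pi/2))
    print('tool dx %.1f dy %.1f dz %s%s'%(d@tx,d@ty,'' if z is None else round(p[2]-z,1),t),'| at',p.round(1),'yaw %.3f'%r,'t',round(s['clock'],2),'j6 %.2f'%s['joints'][5])
E
python3 - <<'E'
from h import *
k=1/1.42857
T=dict(ivt=(194,294,3),blt=(616,279,3),pot=(324,237,48),potfloor=(326,241,6),dish=(460,222,15),red=(232,371,15),blue=(430,338,15),mark=(304,350,8),ivk=(375,332,50),col=(495,347,65),blk=(566,375,50))
S=dict(ivt=(376,536,3),blt=(423,151,3),pot=(331,350,48),dish=(341,244,15),red=(496,488,10),blue=(466,278,10),mark=(470,402,8),ivk=(456,333,5),col=(479,238,0),blk=(509,191,5))
for n in T: print(n,w('top0',T[n][0]*k,T[n][1]*k,T[n][2]), w('side0',S[n][0]*k,S[n][1]*k,S[n][2]) if n in S else '')
p=lambda a,b,z:w('top0',a*k,b*k,z)
for n,a,b in(('ivt',(194,294),(177,264)),('blt',(616,279),(627,246))):
    d=p(*b,11)-p(*a,3);print(n,np.arctan2(d[1],d[0]),np.hypot(d[0],d[1]))
E
```

```text
ivt [526.6 375.4   3. ] [529.  379.9   3. ]
blt [ 538.7 -394.8    3. ] [ 536.1 -392.1    3. ]
pot [617.8 133.3  48. ] [621.1 141.   48. ]
potfloor [619.9 134.6   6. ] 
dish [ 648.5 -112.4   15. ] [ 650.8 -104.4   15. ]
red [385.3 301.8  15. ] [386.9 307.5  10. ]
blue [436.7 -51.9  15. ] [438.7 -48.8  10. ]
mark [420.2 175.3   8. ] [423.9 182.7   8. ]
ivk [446.8  45.4  50. ] [449.1  61.    5. ]
col [ 415.9 -160.2   65. ] [ 419.9 -154.7   -0. ]
blk [ 366.1 -282.6   50. ] [ 368.3 -279.9    5. ]
ivt 0.48614018666734143 61.64162554637897
blt -0.3363738185680655 62.71467132976136
```

Emit:
arm_command:
  targets:
    - {"hand": 1,"x": -0.0375,"y": -0.0187,"z": 0.009,"yaw": 0}
    - {"hand": 1,"x": -0.0375,"y": -0.0187,"z": 0.009,"yaw": 0}
    - {"hand": 1,"x": -0.0375,"y": -0.0187,"z": 0.009,"yaw": 0}
    - {"hand": 1,"x": -0.0375,"y": -0.0187,"z": 0.009,"yaw": 0}
    - {"hand": 1,"x": -0.0375,"y": -0.0187,"z": 0.009,"yaw": 0}
    - {"hand": 0,"x": -0.0375,"y": -0.0187,"z": 0.009,"yaw": 0}
    - {"hand": 0,"x": 0,"y": 0,"z": 0,"yaw": 0}
    - {"hand": 0,"x": 0,"y": 0,"z": 0,"yaw": 0}
  newtons: 12

```text
clock: 0.95
eef_pos: [386.6, 304.6, 151.3]
eef_rot: [-3.141, -0.0, 2.712]
wrist_force: [0.8, 0.0, 0.0]
finger_gap: 73.4
finger_force: 0.0
```

```bash
cat >> h.py <<'E'
def crop(fn,out,u,v,h=70,s=5):
    im=cv2.imread(f'pics/{fn}.png'); a=max(0,int(v-h*.75));b=max(0,int(u-h)); c=im[a:int(v+h*.75),b:int(u+h)]
    cv2.imwrite(f'pics/{out}.png',cv2.resize(c,None,fx=s,fy=s,interpolation=cv2.INTER_CUBIC)); print('crop origin',b,a)
def blob(fn,lo,hi,z,near=None,rad=60):
    im=cv2.cvtColor(cv2.imread(f'pics/{fn}.png'),cv2.COLOR_BGR2HSV); m=cv2.inRange(im,np.array(lo),np.array(hi))
    n,l,st,ce=cv2.connectedComponentsWithStats(m)
    for i in range(1,n):
        if st[i,4]>40:
            P=w(fn,*ce[i],z)
            if near is None or np.hypot(*(P[:2]-near))<rad:
                c=cv2.findContours((l==i).astype(np.uint8),0,2)[0][0][:,0]
                Q=np.array([w(fn,*q,z)[:2] for q in c.astype(float)],np.float32); r=cv2.minAreaRect(Q)
                print('blob',ce[i].round(0),st[i,4],'world',P,'rect',np.round(r[0],1),np.round(r[1],1),'ang %.3f'%np.radians(r[2]))
E
python3 - <<'E'
from h import *
shot('wrist','w1'); go(386,304,3)
u,v=proj('w1',[386,304,15])[0]; print(u,v)
blob('w1',(0,120,60),(12,255,255),15,(386,304)); blob('w1',(168,120,60),(180,255,255),15,(386,304))
crop('w1','w1c',u,v,60,6)
E
```

```text
tool dx -0.4 dy -1.2 dz 148.5 | at [386.2 305.3 151.5] yaw 2.713 t 1.0 j6 -0.55
277.6 194.1
blob [280. 194.] 283 world [386.6 306.5  15. ] rect [386.3 306.6] [20.8 22.3] ang 0.597
crop origin 217 149
```

View pics/w1c.png

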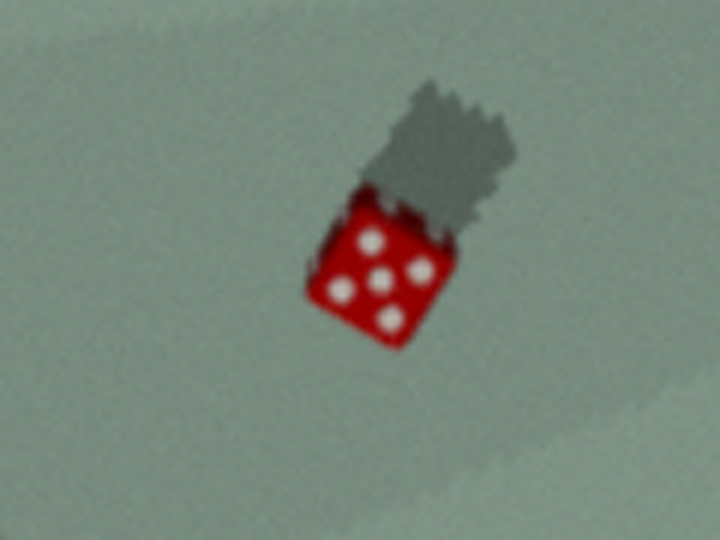

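The crop shows the red die, five up. Its top-face corners are left (308,296), bottom (400,348) and right (457,262), with the centre pip at (381,280).

```bash
python3 - <<'E'
from h import *
f=lambda a,b:w('w1',217+a/6-.4,149+b/6-.4,20)
L,B,R,C=f(308,296),f(400,348),f(457,262),f(381,280)
print(L,B,R,C)
for d in(B-L,R-B): print(np.hypot(d[0],d[1]),np.arctan2(d[1],d[0]))
a=np.arctan2(*(B-L)[1::-1])
go(C[0],C[1],3,a); go(C[0],C[1],3,a+np.pi/2)
E
```

```text
[384.4 294.1  20. ] [399.  304.4  20. ] [389.4 319.1  20. ] [387.  306.3  20. ]
17.86756838520563 0.614393990121225
17.55704986607949 2.1493205412126013
tool dx -0.3 dy 1.3 dz 148.5 turn -1.043 | at [386.2 305.3 151.5] yaw 2.713 t 1.0 j6 -0.55
tool dx -0.3 dy 1.3 dz 148.5 turn 0.528 | at [386.2 305.3 151.5] yaw 2.713 t 1.0 j6 -0.55
```

Emit:
arm_command:
  targets:
    - {"hand": 0,"x": 0,"y": 0.001,"z": 0.02,"yaw": 0.135}
    - {"hand": 0,"x": 0,"y": 0,"z": 0.03,"yaw": 0.135}
    - {"hand": 0,"x": 0,"y": 0,"z": 0.03,"yaw": 0.135}
    - {"hand": 0,"x": 0,"y": 0,"z": 0.03,"yaw": 0.135}
    - {"hand": 0,"x": 0,"y": 0,"z": 0.025,"yaw": 0}
    - {"hand": 0,"x": 0,"y": 0,"z": 0.012,"yaw": 0}
    - {"hand": 0,"x": 0,"y": 0,"z": 0,"yaw": 0}
    - {"hand": -1,"x": 0,"y": 0,"z": 0,"yaw": 0}
    - {"hand": -1,"x": 0,"y": 0,"z": 0,"yaw": 0}
    - {"hand": -1,"x": 0,"y": 0,"z": 0,"yaw": 0}
  newtons: 12

```text
clock: 2.0
eef_pos: [387.2, 306.3, 5.5]
eef_rot: [3.14, 0.0, 2.174]
wrist_force: [-0.0, 0.3, 0.7]
finger_gap: 26.6
finger_force: 0.0
```

Emit:
arm_command:
  targets:
    - {"hand": -1,"x": 0,"y": 0,"z": 0,"yaw": 0}
    - {"hand": -1,"x": 0,"y": 0,"z": 0,"yaw": 0}
    - {"hand": -1,"x": 0,"y": 0,"z": -0.03,"yaw": 0}
    - {"hand": -1,"x": 0,"y": 0,"z": -0.04,"yaw": 0}
    - {"hand": -1,"x": 0,"y": 0,"z": -0.04,"yaw": 0}

```text
clock: 2.5
eef_pos: [386.4, 305.6, 115.8]
eef_rot: [-3.141, 0.0, 2.174]
wrist_force: [0.6, 1.2, 0.1]
finger_gap: 20.2
finger_force: 12.0
```

```bash
python3 -c "
from h import *
print(manip.read_state()['finger_gap'],manip.read_state()['finger_force']); go(620,140,110)"
```

```text
20.229136863713073 11.999866515398026
tool dx -268.9 dy 98.5 dz 5.8 | at [386.4 305.6 115.8] yaw 2.174 t 2.5 j6 -0.01
```

Emit:
arm_command:
  targets:
    - {"hand": -1,"x": -0.04,"y": 0.015,"z": 0,"yaw": 0}
    - {"hand": -1,"x": -0.04,"y": 0.015,"z": 0,"yaw": 0}
    - {"hand": -1,"x": -0.04,"y": 0.015,"z": 0,"yaw": 0}
    - {"hand": -1,"x": -0.04,"y": 0.015,"z": 0,"yaw": 0}
    - {"hand": -1,"x": -0.04,"y": 0.015,"z": 0,"yaw": 0}
    - {"hand": -1,"x": -0.04,"y": 0.015,"z": 0,"yaw": 0}
    - {"hand": -1,"x": -0.029,"y": 0.009,"z": 0,"yaw": 0}
    - {"hand": -1,"x": 0,"y": 0,"z": 0,"yaw": 0}
    - {"hand": -1,"x": 0,"y": 0,"z": 0,"yaw": 0}

```text
clock: 3.4
eef_pos: [620.6, 140.2, 114.0]
eef_rot: [-3.141, -0.0, 2.173]
wrist_force: [-0.3, -0.1, 0.3]
finger_gap: 19.8
finger_force: 12.0
```

```bash
python3 - <<'E'
from h import *
im=shot('wrist','w2'); go(620,140,30)
im=cv2.imread('pics/w2.png')
for r,c in((51,(0,0,255)),(44,(0,255,0))):
    for a in np.linspace(0,6.28,60):
        P=proj('w2',[620+r*np.cos(a),140+r*np.sin(a),48])[0]; cv2.circle(im,tuple(int(x) for x in P),0,c,-1)
cv2.imwrite('pics/w2b.png',im)
E
```

```text
tool dx -0.5 dy -0.7 dz 84.3 | at [620.3 140.8 114.3] yaw 2.174 t 3.45 j6 -0.44
```

View pics/w2b.png

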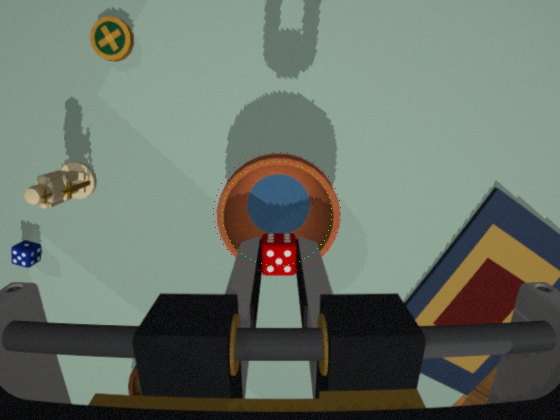

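The predicted rim circle at (620,140) sits on the pot's rim at about (279,212), with the die held over it. I'll lower and release.

Emit:
arm_command:
  targets:
    - {"hand": -1,"x": -0.01,"y": 0,"z": 0.02,"yaw": 0}
    - {"hand": -1,"x": 0,"y": 0,"z": 0.03,"yaw": 0}
    - {"hand": -1,"x": 0,"y": 0,"z": 0.025,"yaw": 0}
    - {"hand": -1,"x": 0,"y": 0,"z": 0.012,"yaw": 0}
    - {"hand": -1,"x": 0,"y": 0,"z": 0,"yaw": 0}
    - {"hand": -0.2,"x": 0,"y": 0,"z": 0,"yaw": 0}
    - {"hand": -0.2,"x": 0,"y": 0,"z": 0,"yaw": 0}
    - {"hand": -0.2,"x": 0,"y": 0,"z": 0,"yaw": 0}
    - {"hand": -0.2,"x": 0,"y": 0,"z": -0.04,"yaw": 0}
    - {"hand": -0.2,"x": 0,"y": 0,"z": -0.045,"yaw": 0}

```text
clock: 4.45
eef_pos: [625.8, 132.1, 112.8]
eef_rot: [-3.139, -0.001, 2.174]
wrist_force: [-0.5, 0.7, 0.8]
finger_gap: 37.2
finger_force: 0.0
```

```bash
python3 -c "
from h import *
go(438,-50,150,0)"
```

```text
tool dx -43.5 dy -257.9 dz -37.2 turn -0.968 | at [625.8 132.1 112.8] yaw 2.174 t 4.45 j6 -0.45
```

Emit:
arm_command:
  targets:
    - {"hand": -0.2,"x": 0,"y": 0,"z": -0.037,"yaw": 0}
    - {"hand": -0.2,"x": -0.007,"y": -0.043,"z": 0,"yaw": 0}
    - {"hand": -0.2,"x": -0.007,"y": -0.043,"z": 0,"yaw": 0}
    - {"hand": -0.2,"x": -0.007,"y": -0.043,"z": 0,"yaw": 0}
    - {"hand": -0.2,"x": -0.007,"y": -0.043,"z": 0,"yaw": 0}
    - {"hand": -0.2,"x": -0.007,"y": -0.043,"z": 0,"yaw": 0}
    - {"hand": -0.2,"x": -0.008,"y": -0.043,"z": 0,"yaw": 0}
    - {"hand": 0,"x": 0,"y": 0,"z": 0,"yaw": 0}
    - {"hand": 0,"x": 0,"y": 0,"z": 0,"yaw": 0}

```text
clock: 5.35
eef_pos: [438.7, -49.9, 150.4]
eef_rot: [3.14, 0.001, 2.172]
wrist_force: [0.0, 0.3, 0.0]
finger_gap: 46.5
finger_force: 0.0
```

```bash
python3 - <<'E'
from h import *
shot('wrist','w3'); go(438,-50,4)
u,v=proj('w3',[438,-50,15])[0]; u2,v2=proj('w3',[448,57,30])[0]; print(u,v,u2,v2)
blob('w3',(105,120,50),(130,255,255),15,(438,-50))
im=cv2.imread('pics/w3.png')
def c(u,v,h,s):
    a=max(0,int(v-h));b=min(max(0,int(u-h)),560-2*h); a=min(a,420-2*h); print('o',b,a); return cv2.resize(im[a:a+2*h,b:b+2*h],None,fx=s,fy=s,interpolation=cv2.INTER_CUBIC)
A=c(u,v,25,8);B=c(u2,v2,50,4); cv2.imwrite('pics/w3c.png',np.hstack([A,B]))
E
```

```text
tool dx 0.1 dy -1.2 dz 146.1 | at [439.1 -49.4 150.1] yaw 2.173 t 5.4 j6 -0.80
277.1 194.2 353.2 109.8
blob [279. 193.] 328 world [439.1 -47.6  15. ] rect [439.5 -47.8] [19.8 22.7] ang 0.351
o 252 169
o 303 59
```

View pics/w3c.png

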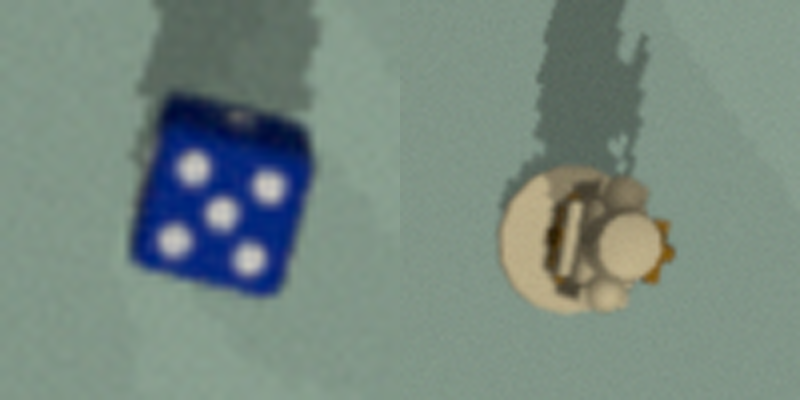

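The left crop shows the blue die: bottom edge from (132,258) to (275,295), right edge up to (312,150), centre pip (222,213). The right crop shows the ivory knight: base centre (168,240), shoulders (225,194) and (206,295).

```bash
python3 - <<'E'
from h import *
f=lambda a,b:w('w3',252+a/8-.4,169+b/8-.4,20)
L,B,R,C=f(132,258),f(275,293),f(310,155),f(222,213)
for d in(B-L,R-B): print(np.hypot(d[0],d[1]),np.arctan2(d[1],d[0]))
a=np.arctan2(*(B-L)[1::-1]); print(C)
go(C[0],C[1],4,a); go(C[0],C[1],4,a+np.pi/2)
g=lambda a,b,z:w('w3',303+a/4-.4,59+b/4-.4,z)
s1,s2=g(225,194,50),g(206,295,50); d=s2-s1; print('ivk base',g(168,240,4),'shoulder mid',(s1+s2)/2,np.hypot(d[0],d[1]),'y-dir',np.arctan2(d[1],d[0]),'head',g(230,246,66))
E
```

```text
18.445866745696726 0.3543290751129058
18.236227680087797 1.9411197564976725
[439.7 -48.5  20. ]
tool dx 0.4 dy 1.0 dz 146.1 turn -1.323 | at [439.1 -49.4 150.1] yaw 2.173 t 5.4 j6 -0.80
tool dx 0.4 dy 1.0 dz 146.1 turn 0.248 | at [439.1 -49.4 150.1] yaw 2.173 t 5.4 j6 -0.80
ivk base [450.9  48.9   4. ] shoulder mid [451.65  49.35  50.  ] 21.153250341259614 y-dir -1.105034556039109 head [450.8  49.   66. ]
```

Emit:
arm_command:
  targets:
    - {"hand": 0,"x": 0,"y": 0.001,"z": 0.02,"yaw": 0.12}
    - {"hand": 0,"x": 0,"y": 0,"z": 0.03,"yaw": 0.12}
    - {"hand": 0,"x": 0,"y": 0,"z": 0.03,"yaw": 0}
    - {"hand": 0,"x": 0,"y": 0,"z": 0.03,"yaw": 0}
    - {"hand": 0,"x": 0,"y": 0,"z": 0.025,"yaw": 0}
    - {"hand": 0,"x": 0,"y": 0,"z": 0.011,"yaw": 0}
    - {"hand": 0,"x": 0,"y": 0,"z": 0,"yaw": 0}
    - {"hand": -1,"x": 0,"y": 0,"z": 0,"yaw": 0}
    - {"hand": -1,"x": 0,"y": 0,"z": 0,"yaw": 0}
    - {"hand": -1,"x": 0,"y": 0,"z": 0,"yaw": 0}

```text
clock: 6.4
eef_pos: [439.9, -49.0, 4.4]
eef_rot: [3.14, 0.001, 1.934]
wrist_force: [0.4, -1.1, -0.1]
finger_gap: 26.3
finger_force: 0.0
```

Emit:
arm_command:
  targets:
    - {"hand": -1,"x": 0,"y": 0,"z": 0,"yaw": 0}
    - {"hand": -1,"x": 0,"y": 0,"z": 0,"yaw": 0}
    - {"hand": -1,"x": 0,"y": 0,"z": -0.03,"yaw": 0}
    - {"hand": -1,"x": 0,"y": 0,"z": -0.04,"yaw": 0}
    - {"hand": -1,"x": 0,"y": 0,"z": -0.045,"yaw": 0}

```text
clock: 6.9
eef_pos: [438.5, -48.8, 119.5]
eef_rot: [-3.14, -0.001, 1.934]
wrist_force: [0.3, 0.2, -0.4]
finger_gap: 19.4
finger_force: 12.0
```

```bash
python3 -c "
from h import *
go(614,147,110)"
```

```text
tool dx 120.8 dy 233.6 dz 9.5 | at [438.5 -48.8 119.5] yaw 1.934 t 6.9 j6 -0.56
```

Emit:
arm_command:
  targets:
    - {"hand": -1,"x": 0.02,"y": 0.039,"z": 0,"yaw": 0}
    - {"hand": -1,"x": 0.02,"y": 0.039,"z": 0,"yaw": 0}
    - {"hand": -1,"x": 0.02,"y": 0.039,"z": 0,"yaw": 0}
    - {"hand": -1,"x": 0.02,"y": 0.039,"z": 0,"yaw": 0}
    - {"hand": -1,"x": 0.02,"y": 0.039,"z": 0,"yaw": 0}
    - {"hand": -1,"x": 0.021,"y": 0.039,"z": 0,"yaw": 0}
    - {"hand": -1,"x": 0,"y": 0,"z": 0,"yaw": 0}

```text
clock: 7.6
eef_pos: [616.5, 150.7, 117.5]
eef_rot: [-3.142, -0.0, 1.937]
wrist_force: [0.2, -0.6, -0.4]
finger_gap: 19.7
finger_force: 12.0
```

Emit:
arm_command:
  targets:
    - {"hand": -1,"x": 0,"y": 0,"z": 0.02,"yaw": 0}
    - {"hand": -1,"x": 0,"y": 0,"z": 0.03,"yaw": 0}
    - {"hand": -1,"x": 0,"y": 0,"z": 0.025,"yaw": 0}
    - {"hand": -1,"x": 0,"y": 0,"z": 0.01,"yaw": 0}
    - {"hand": -1,"x": 0,"y": 0,"z": 0,"yaw": 0}
    - {"hand": -0.3,"x": 0,"y": 0,"z": 0,"yaw": 0}
    - {"hand": -0.3,"x": 0,"y": 0,"z": 0,"yaw": 0}
    - {"hand": -0.3,"x": 0,"y": 0,"z": 0,"yaw": 0}
    - {"hand": -0.3,"x": 0,"y": 0,"z": -0.04,"yaw": 0}
    - {"hand": -0.3,"x": 0,"y": 0,"z": -0.045,"yaw": 0}

```text
clock: 8.6
eef_pos: [614.3, 147.2, 118.8]
eef_rot: [-3.139, -0.0, 1.934]
wrist_force: [1.0, 0.1, 0.8]
finger_gap: 33.0
finger_force: 0.0
```

```bash
python3 - <<'E'
from h import *
shot('wrist','w4'); go(422,179,150)
u,v=proj('w4',[422,179,8])[0];print(u,v)
blob('w4',(20,60,40),(90,255,255),8,(422,179),40)
E
```

```text
tool dx 98.6 dy -171.7 dz -21.7 | at [617.5 147.8 128.3] yaw 1.934 t 8.65 j6 -0.19
88.1 94.6
blob [87. 96.] 1283 world [421.4 177.5   8. ] rect [421.6 177.8] [38.7 35.4] ang 0.312
```

View pics/w4.png

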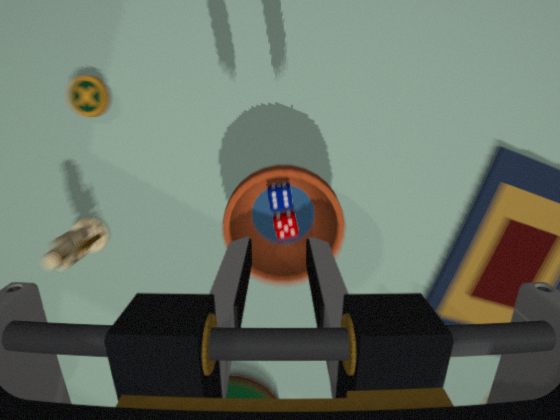

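Both dice lie in the pot, blue at (280,196) and red at (286,226). The marker is at (88,96).

Emit:
arm_command:
  targets:
    - {"hand": 0.3,"x": 0.02,"y": -0.034,"z": 0,"yaw": 0}
    - {"hand": 0.3,"x": 0.02,"y": -0.034,"z": 0,"yaw": 0}
    - {"hand": 0.3,"x": 0.02,"y": -0.034,"z": 0,"yaw": 0}
    - {"hand": 0.3,"x": 0.02,"y": -0.035,"z": 0,"yaw": 0}
    - {"hand": 0.3,"x": 0.019,"y": -0.035,"z": 0,"yaw": 0}
    - {"hand": 0.3,"x": 0,"y": 0,"z": 0,"yaw": 0}
    - {"hand": 0.3,"x": 0,"y": 0,"z": 0,"yaw": 0}

```text
clock: 9.35
eef_pos: [419.5, 179.1, 119.4]
eef_rot: [3.139, 0.0, 1.935]
wrist_force: [0.4, 0.1, 0.2]
finger_gap: 61.0
finger_force: 0.0
```

```bash
python3 - <<'E'
from h import *
shot('wrist','w5'); 
blob('w5',(20,60,40),(90,255,255),8,(422,179),40)
go(422,178,2)
E
```

```text
blob [281. 203.] 938 world [423.5 178.9   8. ] rect [423.6 179. ] [34.8 36.2] ang 0.362
tool dx -1.6 dy 1.5 dz 117.2 | at [420.  178.9 119.2] yaw 1.934 t 9.4 j6 -0.04
```

Emit:
arm_command:
  targets:
    - {"hand": 0.3,"x": -0.001,"y": 0.003,"z": 0.03,"yaw": 0}
    - {"hand": 0.3,"x": 0,"y": 0,"z": 0.04,"yaw": 0}
    - {"hand": 0.3,"x": 0,"y": 0,"z": 0.03,"yaw": 0}
    - {"hand": 0.3,"x": 0,"y": 0,"z": 0.016,"yaw": 0}
    - {"hand": 0.3,"x": 0,"y": 0,"z": 0.001,"yaw": 0}
    - {"hand": 0.3,"x": 0,"y": 0,"z": 0,"yaw": 0}
    - {"hand": -1,"x": 0,"y": 0,"z": 0,"yaw": 0}
    - {"hand": -1,"x": 0,"y": 0,"z": 0,"yaw": 0}
    - {"hand": -1,"x": 0,"y": 0,"z": 0,"yaw": 0}
    - {"hand": -1,"x": 0,"y": 0,"z": 0,"yaw": 0}
  newtons: 20

```text
clock: 10.4
eef_pos: [422.4, 178.9, 1.5]
eef_rot: [3.141, 0.0, 1.934]
wrist_force: [0.6, -1.2, -0.4]
finger_gap: 35.3
finger_force: 20.0
```

Emit:
arm_command:
  targets:
    - {"hand": -1,"x": 0,"y": 0,"z": 0,"yaw": 0}
    - {"hand": -1,"x": 0,"y": 0,"z": -0.03,"yaw": 0}
    - {"hand": -1,"x": 0,"y": 0,"z": -0.04,"yaw": 0}
    - {"hand": -1,"x": 0,"y": 0,"z": -0.04,"yaw": 0}
    - {"hand": -1,"x": 0,"y": 0,"z": 0,"yaw": 0}

```text
clock: 10.9
eef_pos: [424.3, 179.6, 116.1]
eef_rot: [3.134, 0.0, 1.934]
wrist_force: [0.5, -0.3, -0.8]
finger_gap: 34.8
finger_force: 20.0
```

```bash
python3 -c "
from h import *
go(650,-108,110)"
```

```text
tool dx -349.0 dy 108.8 dz 6.1 | at [424.3 179.6 116.1] yaw 1.934 t 10.9 j6 -0.04
```

Emit:
arm_command:
  targets:
    - {"hand": -1,"x": -0.043,"y": 0.013,"z": 0,"yaw": 0}
    - {"hand": -1,"x": -0.043,"y": 0.014,"z": 0,"yaw": 0}
    - {"hand": -1,"x": -0.043,"y": 0.014,"z": 0,"yaw": 0}
    - {"hand": -1,"x": -0.044,"y": 0.013,"z": 0,"yaw": 0}
    - {"hand": -1,"x": -0.044,"y": 0.014,"z": 0,"yaw": 0}
    - {"hand": -1,"x": -0.044,"y": 0.014,"z": 0,"yaw": 0}
    - {"hand": -1,"x": -0.044,"y": 0.013,"z": 0,"yaw": 0}
    - {"hand": -1,"x": -0.044,"y": 0.014,"z": 0,"yaw": 0}
    - {"hand": -1,"x": 0,"y": 0,"z": 0,"yaw": 0}
    - {"hand": -1,"x": 0,"y": 0,"z": 0,"yaw": 0}

```text
clock: 11.9
eef_pos: [647.6, -109.1, 109.8]
eef_rot: [-3.14, -0.001, 1.933]
wrist_force: [-0.5, -0.2, -0.3]
finger_gap: 35.1
finger_force: 20.0
```

```bash
python3 - <<'E'
from h import *
shot('wrist','w6'); go(650,-108,8)
im=cv2.imread('pics/w6.png')
for a in np.linspace(0,6.28,60):
    P=proj('w6',[650+58*np.cos(a),-108+58*np.sin(a),14])[0]; cv2.circle(im,tuple(int(x) for x in P),0,(0,0,255),-1)
cv2.imwrite('pics/w6b.png',im)
E
```

```text
tool dx -0.7 dy 2.5 dz 102.3 | at [ 647.4 -108.2  110.3] yaw 1.934 t 11.95 j6 -0.58
```

View pics/w6b.png

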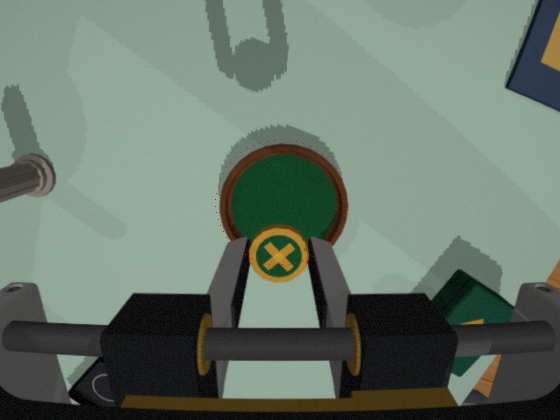

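The dish rim, centre about (284,203), matches the prediction within about 3 px. The marker is held level, so I'll lower it in.

Emit:
arm_command:
  targets:
    - {"hand": -1,"x": 0,"y": 0.003,"z": 0.03,"yaw": 0}
    - {"hand": -1,"x": 0,"y": 0,"z": 0.04,"yaw": 0}
    - {"hand": -1,"x": 0,"y": 0,"z": 0.022,"yaw": 0}
    - {"hand": -1,"x": 0,"y": 0,"z": 0.007,"yaw": 0}
    - {"hand": -1,"x": 0,"y": 0,"z": 0.002,"yaw": 0}
    - {"hand": -1,"x": 0,"y": 0,"z": 0,"yaw": 0}
    - {"hand": -0.02,"x": 0,"y": 0,"z": 0,"yaw": 0}
    - {"hand": -0.02,"x": 0,"y": 0,"z": 0,"yaw": 0}
    - {"hand": -0.02,"x": 0,"y": 0,"z": 0,"yaw": 0}
    - {"hand": -0.02,"x": 0,"y": 0,"z": 0,"yaw": 0}

```text
clock: 12.95
eef_pos: [651.0, -107.7, 10.8]
eef_rot: [3.141, 0.0, 1.934]
wrist_force: [0.2, 0.7, 1.1]
finger_gap: 46.4
finger_force: 0.0
```

Emit:
arm_command:
  targets:
    - {"hand": -0.02,"x": 0,"y": 0,"z": -0.02,"yaw": 0}
    - {"hand": -0.02,"x": 0,"y": 0,"z": -0.04,"yaw": 0}
    - {"hand": -0.02,"x": 0,"y": 0,"z": -0.045,"yaw": 0}
    - {"hand": 0,"x": 0,"y": 0,"z": -0.045,"yaw": 0}
    - {"hand": 0,"x": 0,"y": 0,"z": 0,"yaw": 0}

```text
clock: 13.45
eef_pos: [653.1, -108.1, 167.8]
eef_rot: [3.133, 0.006, 1.934]
wrist_force: [-0.5, -0.2, -0.0]
finger_gap: 47.0
finger_force: 0.0
```

```bash
python3 - <<'E'
from h import *
shot('wrist','w7'); blob('w7',(20,110,60),(30,255,255),13,(650,-108),50)
go(451,49,150,0.466)
E
```

```text
blob [276. 188.] 359 world [ 652.  -106.9   13. ] rect [ 652.3 -107.5] [34.2 36.2] ang 0.367
blob [276. 189.] 153 world [ 652.2 -107.8   13. ] rect [ 652.  -107.9] [17.  16.8] ang 0.276
tool dx 218.0 dy -132.3 dz 14.0 turn 1.468 | at [ 652.1 -107.9  164. ] yaw 1.934 t 13.5 j6 -0.58
```

Emit:
arm_command:
  targets:
    - {"hand": 0.1,"x": 0.036,"y": -0.022,"z": 0,"yaw": 0}
    - {"hand": 0.1,"x": 0.036,"y": -0.022,"z": 0,"yaw": 0}
    - {"hand": 0.1,"x": 0.036,"y": -0.022,"z": 0,"yaw": 0}
    - {"hand": 0.1,"x": 0.036,"y": -0.022,"z": 0,"yaw": 0}
    - {"hand": 0.1,"x": 0.037,"y": -0.022,"z": 0,"yaw": 0}
    - {"hand": 0.1,"x": 0.037,"y": -0.022,"z": 0,"yaw": 0}
    - {"hand": 0.1,"x": 0,"y": 0,"z": 0,"yaw": 0.147}
    - {"hand": 0.1,"x": 0,"y": 0,"z": 0,"yaw": 0.147}
    - {"hand": 0.1,"x": 0,"y": 0,"z": 0,"yaw": 0.147}
    - {"hand": 0.1,"x": 0,"y": 0,"z": 0,"yaw": 0.147}

```text
clock: 14.5
eef_pos: [449.5, 49.4, 159.5]
eef_rot: [-3.14, 0.0, 1.34]
wrist_force: [0.2, -0.8, -0.4]
finger_gap: 51.4
finger_force: 0.0
```

Emit:
arm_command:
  targets:
    - {"hand": 0.1,"x": 0,"y": 0,"z": 0,"yaw": 0.147}
    - {"hand": 0.1,"x": 0,"y": 0,"z": 0,"yaw": 0.147}
    - {"hand": 0.1,"x": 0,"y": 0,"z": 0,"yaw": 0.147}
    - {"hand": 0.1,"x": 0,"y": 0,"z": 0,"yaw": 0.147}
    - {"hand": 0.1,"x": 0,"y": 0,"z": 0,"yaw": 0.147}
    - {"hand": 0.1,"x": 0,"y": 0,"z": 0,"yaw": 0.147}
    - {"hand": 0.1,"x": 0,"y": 0,"z": 0,"yaw": 0}
    - {"hand": 0.1,"x": 0,"y": 0,"z": 0,"yaw": 0}

```text
clock: 15.3
eef_pos: [449.8, 49.3, 159.8]
eef_rot: [-3.141, 0.001, 0.468]
wrist_force: [0.1, -0.4, 0.3]
finger_gap: 51.3
finger_force: 0.0
```

```bash
python3 - <<'E'
from h import *
shot('wrist','w8'); go(451,49,17,0.466)
u,v=proj('w8',[451,49,30])[0];print(u,v); crop('w8','w8c',u,v,50,8)
E
```

```text
tool dx 0.9 dy 0.8 dz 143.0 turn 0.002 | at [449.8  49.3 160. ] yaw 0.468 t 15.35 j6 1.13
278.7 196.2
crop origin 228 158
```

View pics/w8c.png

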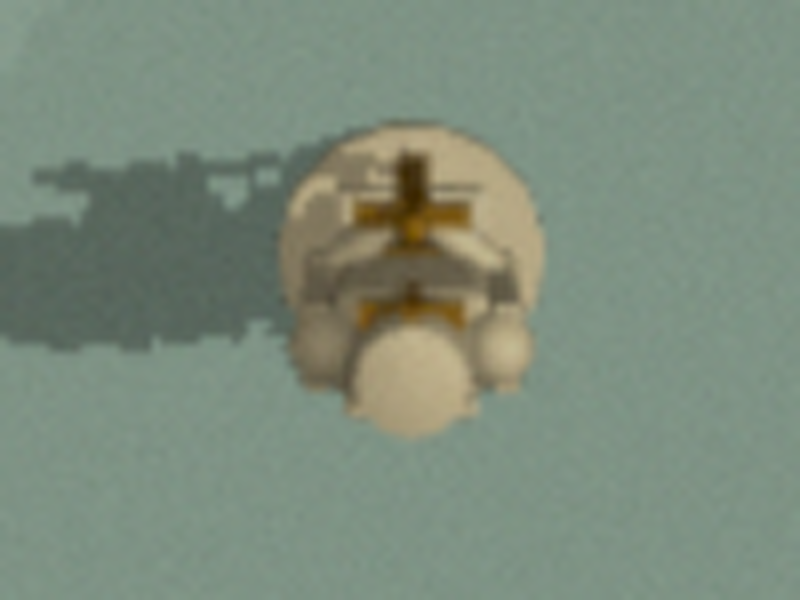

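The ivory knight is square to the fingers. Its base circle is centred at about (412,255), and its shoulders at (320,350) and (503,346).

```bash
python3 - <<'E'
from h import *
f=lambda a,b,z:w('w8',228+a/8-.4,158+b/8-.4,z)
b=f(412,255,4); s=(f(320,350,50)+f(503,346,50))/2; print(b,s)
m=(b+s)/2; go(m[0],m[1],17)
E
```

```text
[451.8  48.9   4. ] [451.55  49.    50.  ]
tool dx 1.5 dy 1.2 dz 143.0 | at [449.8  49.3 160. ] yaw 0.468 t 15.35 j6 1.13
```

Emit:
arm_command:
  targets:
    - {"hand": 0.1,"x": 0.0015,"y": 0.001,"z": 0.03,"yaw": 0}
    - {"hand": 0.1,"x": 0,"y": 0,"z": 0.04,"yaw": 0}
    - {"hand": 0.1,"x": 0,"y": 0,"z": 0.04,"yaw": 0}
    - {"hand": 0.1,"x": 0,"y": 0,"z": 0.025,"yaw": 0}
    - {"hand": 0.1,"x": 0,"y": 0,"z": 0.008,"yaw": 0}
    - {"hand": 0.1,"x": 0,"y": 0,"z": 0,"yaw": 0}
    - {"hand": -1,"x": 0,"y": 0,"z": 0,"yaw": 0}
    - {"hand": -1,"x": 0,"y": 0,"z": 0,"yaw": 0}
    - {"hand": -1,"x": 0,"y": 0,"z": 0,"yaw": 0}
    - {"hand": -1,"x": 0,"y": 0,"z": 0,"yaw": 0}
  newtons: 15

```text
clock: 16.35
eef_pos: [452.3, 49.1, 18.2]
eef_rot: [3.141, -0.001, 0.464]
wrist_force: [-1.1, -0.7, 6.9]
finger_gap: 25.9
finger_force: 15.0
```

Emit:
arm_command:
  targets:
    - {"hand": -1,"x": 0,"y": 0,"z": 0,"yaw": 0}
    - {"hand": -1,"x": 0,"y": 0,"z": -0.02,"yaw": 0}
    - {"hand": -1,"x": 0,"y": 0,"z": -0.035,"yaw": 0}
    - {"hand": -1,"x": 0,"y": 0,"z": -0.035,"yaw": 0}
    - {"hand": -1,"x": 0,"y": 0,"z": -0.01,"yaw": 0}
    - {"hand": -1,"x": 0,"y": 0,"z": 0,"yaw": 0}

```text
clock: 16.95
eef_pos: [452.5, 49.1, 118.5]
eef_rot: [3.14, -0.003, 0.464]
wrist_force: [0.1, 0.3, -1.1]
finger_gap: 25.7
finger_force: 15.0
```

```bash
python3 -c "
from h import *
go(528,378,110)"
```

```text
tool dx 214.7 dy -260.3 dz 8.5 | at [452.5  49.1 118.5] yaw 0.464 t 16.95 j6 1.13
```

Emit:
arm_command:
  targets:
    - {"hand": -1,"x": 0.015,"y": -0.018,"z": 0,"yaw": 0}
    - {"hand": -1,"x": 0.027,"y": -0.033,"z": 0,"yaw": 0}
    - {"hand": -1,"x": 0.027,"y": -0.033,"z": 0,"yaw": 0}
    - {"hand": -1,"x": 0.027,"y": -0.033,"z": 0,"yaw": 0}
    - {"hand": -1,"x": 0.027,"y": -0.033,"z": 0,"yaw": 0}
    - {"hand": -1,"x": 0.027,"y": -0.033,"z": 0,"yaw": 0}
    - {"hand": -1,"x": 0.027,"y": -0.033,"z": 0,"yaw": 0}
    - {"hand": -1,"x": 0.027,"y": -0.031,"z": 0,"yaw": 0}
    - {"hand": -1,"x": 0.011,"y": -0.013,"z": 0,"yaw": 0}
    - {"hand": -1,"x": 0,"y": 0,"z": 0,"yaw": 0}

```text
clock: 17.95
eef_pos: [527.0, 379.3, 114.5]
eef_rot: [3.141, 0.003, 0.466]
wrist_force: [0.8, 0.4, -0.5]
finger_gap: 25.7
finger_force: 15.0
```

```bash
python3 - <<'E'
from h import *
shot('wrist','w9'); go(528,378,20)
im=cv2.imread('pics/w9.png'); c,s=np.cos(.486),np.sin(.486)
for x,y in ((-34,-40),(87,-40),(87,40),(-34,40)):
    P=proj('w9',[528+c*x-s*y,378+s*x+c*y,12])[0]; cv2.circle(im,tuple(int(q) for q in P),2,(0,0,255),-1)
for a in np.linspace(0,6.28,30):
    P=proj('w9',[528+18*np.cos(a),378+18*np.sin(a),3])[0]; cv2.circle(im,tuple(int(q) for q in P),0,(0,0,255),-1)
cv2.imwrite('pics/w9b.png',im)
E
```

```text
tool dx 0.9 dy 0.4 dz 94.9 | at [527.  377.9 114.9] yaw 0.465 t 18.0 j6 1.67
```

View pics/w9b.png

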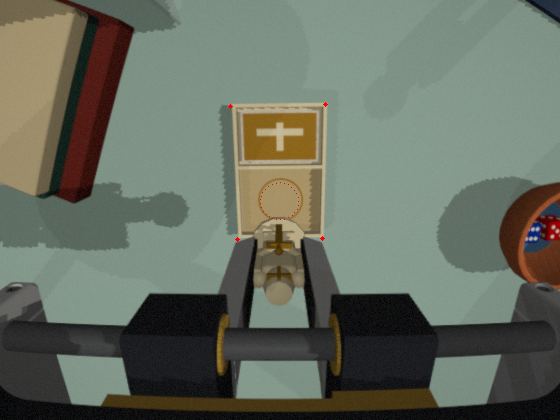

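The predicted outline lies on the ivory tray, with the ring at (280,199), and the knight is held upright. I'll lower it.

Emit:
arm_command:
  targets:
    - {"hand": -1,"x": 0.001,"y": 0,"z": 0.02,"yaw": 0}
    - {"hand": -1,"x": 0,"y": 0,"z": 0.03,"yaw": 0}
    - {"hand": -1,"x": 0,"y": 0,"z": 0.025,"yaw": 0}
    - {"hand": -1,"x": 0,"y": 0,"z": 0.01,"yaw": 0}
    - {"hand": -1,"x": 0,"y": 0,"z": 0.005,"yaw": 0}
    - {"hand": -1,"x": 0,"y": 0,"z": 0.002,"yaw": 0}
    - {"hand": -1,"x": 0,"y": 0,"z": 0,"yaw": 0}
    - {"hand": -1,"x": 0,"y": 0,"z": 0,"yaw": 0}

```text
clock: 18.8
eef_pos: [529.1, 378.5, 26.5]
eef_rot: [-3.141, -0.002, 0.464]
wrist_force: [0.4, -0.4, 0.9]
finger_gap: 25.7
finger_force: 15.0
```

Emit:
arm_command:
  targets:
    - {"hand": -1,"x": 0,"y": 0,"z": 0.002,"yaw": 0}
    - {"hand": -1,"x": 0,"y": 0,"z": 0,"yaw": 0}
    - {"hand": -1,"x": 0,"y": 0,"z": 0.001,"yaw": 0}
    - {"hand": -1,"x": 0,"y": 0,"z": 0,"yaw": 0}

```text
clock: 19.2
eef_pos: [528.7, 378.3, 22.4]
eef_rot: [-3.142, 0.0, 0.464]
wrist_force: [0.1, -0.0, -0.4]
finger_gap: 25.8
finger_force: 15.0
```

```bash
python3 -c "
from h import *
s=manip.read_state();print(s['wrist_force'],s['eef_pos'])"
```

```text
[ 0.10025351 -0.03510787 -0.357263  ] [528.67209526 378.27480278  22.36017602]
```

One more millimetre, then release and rise.

Emit:
arm_command:
  targets:
    - {"hand": -1,"x": 0,"y": 0,"z": 0.001,"yaw": 0}
    - {"hand": -1,"x": 0,"y": 0,"z": 0,"yaw": 0}
    - {"hand": 0,"x": 0,"y": 0,"z": 0,"yaw": 0}
    - {"hand": 0,"x": 0,"y": 0,"z": 0,"yaw": 0}
    - {"hand": 0,"x": 0,"y": 0,"z": 0,"yaw": 0}
    - {"hand": 0,"x": 0,"y": 0,"z": -0.02,"yaw": 0}
    - {"hand": 0,"x": 0,"y": 0,"z": -0.035,"yaw": 0}
    - {"hand": 0,"x": 0,"y": 0,"z": -0.04,"yaw": 0}
    - {"hand": 0,"x": 0,"y": 0,"z": -0.04,"yaw": 0}
    - {"hand": 0,"x": 0,"y": 0,"z": 0,"yaw": 0}

```text
clock: 20.2
eef_pos: [530.5, 379.4, 162.8]
eef_rot: [-3.141, -0.009, 0.464]
wrist_force: [1.2, 0.2, -0.9]
finger_gap: 47.1
finger_force: 0.0
```

```bash
python3 - <<'E'
from h import *
shot('wrist','w10'); go(367,-281,150)
E
```

```text
tool dx -440.6 dy 517.4 dz 9.4 | at [529.6 378.9 159.4] yaw 0.464 t 20.25 j6 1.67
```

View pics/w10.png

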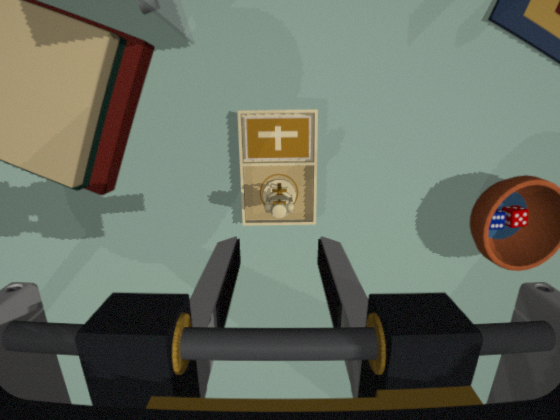

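The ivory knight stands upright inside its ring at (279,195). Next is the black knight.

Emit:
arm_command:
  targets:
    - {"hand": 0.1,"x": -0.0275,"y": 0.0325,"z": 0,"yaw": 0}
    - {"hand": 0.1,"x": -0.0275,"y": 0.0325,"z": 0,"yaw": 0}
    - {"hand": 0.1,"x": -0.0275,"y": 0.0325,"z": 0,"yaw": 0}
    - {"hand": 0.1,"x": -0.0275,"y": 0.0325,"z": 0,"yaw": 0}
    - {"hand": 0.1,"x": -0.0275,"y": 0.0325,"z": 0,"yaw": 0}
    - {"hand": 0.1,"x": -0.0275,"y": 0.0325,"z": 0,"yaw": 0}
    - {"hand": 0.1,"x": -0.0275,"y": 0.0325,"z": 0,"yaw": 0}
    - {"hand": 0.1,"x": -0.0275,"y": 0.0325,"z": 0,"yaw": 0}
    - {"hand": 0.1,"x": -0.0275,"y": 0.0325,"z": 0,"yaw": 0}
    - {"hand": 0.1,"x": -0.0275,"y": 0.0325,"z": 0,"yaw": 0}

```text
clock: 21.25
eef_pos: [426.9, -36.8, 155.5]
eef_rot: [-3.141, 0.001, 0.464]
wrist_force: [0.7, -0.4, 0.4]
finger_gap: 51.8
finger_force: 0.0
```

Emit:
arm_command:
  targets:
    - {"hand": 0.1,"x": -0.0275,"y": 0.032,"z": 0,"yaw": 0}
    - {"hand": 0.1,"x": -0.0275,"y": 0.032,"z": 0,"yaw": 0}
    - {"hand": 0.1,"x": -0.0275,"y": 0.032,"z": 0,"yaw": 0}
    - {"hand": 0.1,"x": -0.0275,"y": 0.032,"z": 0,"yaw": 0}
    - {"hand": 0.1,"x": -0.0275,"y": 0.032,"z": 0,"yaw": 0}
    - {"hand": 0.1,"x": -0.0275,"y": 0.032,"z": 0,"yaw": 0}
    - {"hand": 0.1,"x": 0,"y": 0,"z": 0,"yaw": 0}
    - {"hand": 0.1,"x": 0,"y": 0,"z": 0,"yaw": 0}

```text
clock: 22.05
eef_pos: [365.8, -280.9, 155.3]
eef_rot: [-3.14, 0.001, 0.462]
wrist_force: [-0.5, 0.3, -0.5]
finger_gap: 51.6
finger_force: 0.0
```

```bash
python3 - <<'E'
from h import *
shot('wrist','w11'); go(367,-281,17)
u,v=proj('w11',[367,-281,30])[0];print(u,v); crop('w11','w11c',u,v,50,8)
im=cv2.imread('pics/w11c.png'); cv2.imwrite('pics/w11c.png',(255*(im/255.)**.5).astype(np.uint8))
E
```

```text
tool dx 0.4 dy 1.0 dz 138.6 | at [ 366.2 -280.2  155.6] yaw 0.463 t 22.1 j6 0.37
278.7 197.4
crop origin 228 159
```

View pics/w11c.png

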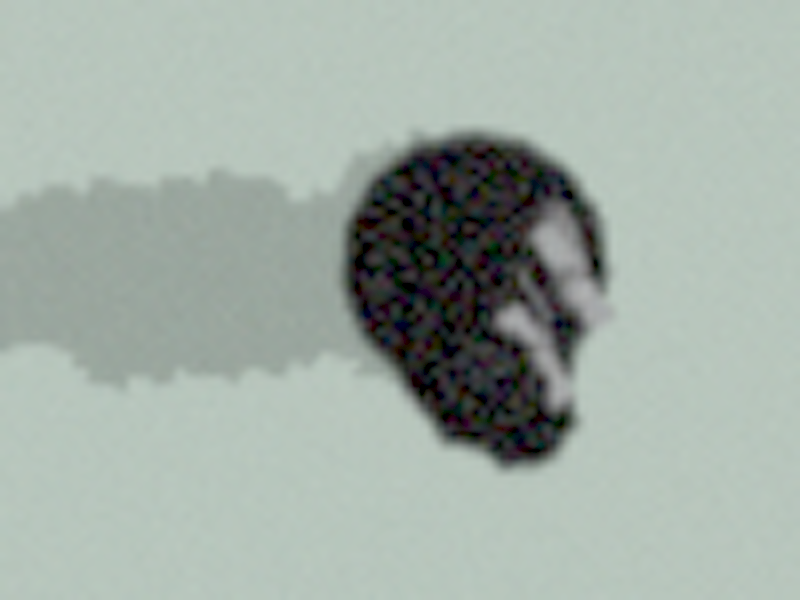

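The black knight's base centre is at about (478,265). The sword guard runs (540,225)→(603,315) and the visor bar (507,318)→(562,400), so the knight faces the image's upper right.

```bash
python3 - <<'E'
from h import *
f=lambda a,b,z:w('w11',228+a/8-.4,159+b/8-.4,z)
print('base',f(478,265,4))
for p,q,z in(((540,225),(603,315),32),((507,318),(562,400),58)):
    d=f(*q,z)-f(*p,z); print('y-dir',np.arctan2(d[1],d[0]),np.hypot(d[0],d[1]),(f(*q,z)+f(*p,z))/2, 'yaw',np.arctan2(d[1],d[0])+np.pi/2)
b=f(478,265,4)
go(b[0],b[1],17,np.arctan2(d[1],d[0])+np.pi/2)
E
```

```text
base [ 370.4 -289.5    4. ]
y-dir -2.0672190801997785 13.647344063956181 [ 380.75 -296.2    32.  ] yaw -0.49642275340488196
y-dir -2.093199758511423 11.423659658795886 [ 374.85 -292.85   58.  ] yaw -0.5224034317165263
tool dx -0.4 dy 10.1 dz 138.6 turn 0.986 | at [ 366.2 -280.2  155.6] yaw 0.463 t 22.1 j6 0.37
```

Emit:
arm_command:
  targets:
    - {"hand": 0.1,"x": 0,"y": 0.01,"z": 0,"yaw": 0}
    - {"hand": 0.1,"x": 0,"y": 0,"z": 0,"yaw": 0.142}
    - {"hand": 0.1,"x": 0,"y": 0,"z": 0,"yaw": 0.142}
    - {"hand": 0.1,"x": 0,"y": 0,"z": 0,"yaw": 0.142}
    - {"hand": 0.1,"x": 0,"y": 0,"z": 0,"yaw": 0.142}
    - {"hand": 0.1,"x": 0,"y": 0,"z": 0,"yaw": 0.142}
    - {"hand": 0.1,"x": 0,"y": 0,"z": 0,"yaw": 0.142}
    - {"hand": 0.1,"x": 0,"y": 0,"z": 0,"yaw": 0.142}
    - {"hand": 0.1,"x": 0,"y": 0,"z": 0,"yaw": 0}
    - {"hand": 0.1,"x": 0,"y": 0,"z": 0,"yaw": 0}

```text
clock: 23.1
eef_pos: [371.4, -289.5, 156.4]
eef_rot: [-3.142, 0.0, -0.525]
wrist_force: [0.1, 0.2, 0.0]
finger_gap: 51.8
finger_force: 0.0
```

```bash
python3 - <<'E'
from h import *
shot('wrist','w12'); go(370.4,-289.5,17)
u,v=proj('w12',[370.4,-289.5,30])[0];print(u,v); crop('w12','w12c',u,v,50,8)
im=cv2.imread('pics/w12c.png'); cv2.imwrite('pics/w12c.png',(255*(im/255.)**.5).astype(np.uint8))
E
```

```text
tool dx -0.8 dy 0.3 dz 139.4 | at [ 371.3 -289.6  156.4] yaw -0.525 t 23.15 j6 1.36
279.0 199.2
crop origin 229 161
```

View pics/w12c.png

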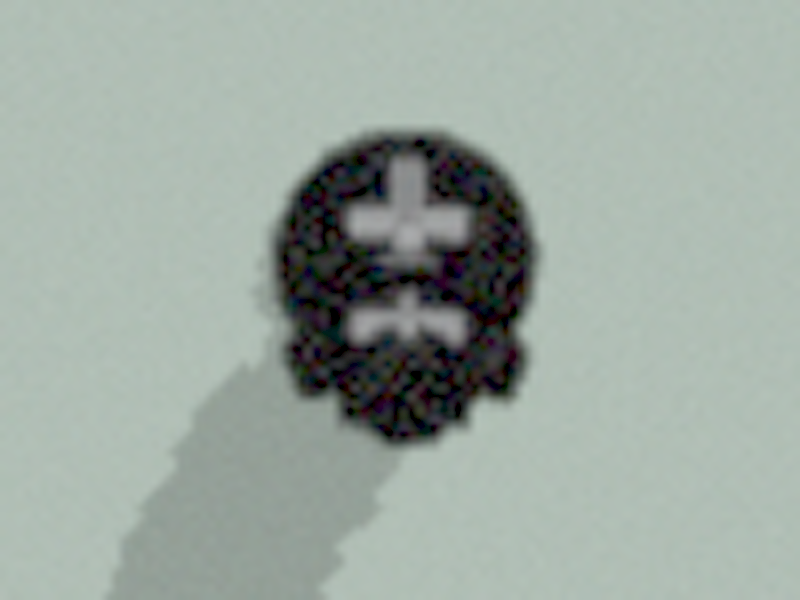

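The black knight is now square to the fingers: base centre (407,262), guard level at row 222.

```bash
python3 - <<'E'
from h import *
b=w('w12',229+407/8-.4,161+262/8-.4,4); s=w('w12',229+406/8-.4,161+352/8-.4,50); print(b,s); m=(b+s)/2; go(m[0],m[1],17)
E
```

```text
[ 369.7 -289.7    4. ] [ 370.5 -289.9   50. ]
tool dx -0.9 dy 0.8 dz 139.4 | at [ 371.3 -289.6  156.4] yaw -0.525 t 23.15 j6 1.36
```

Emit:
arm_command:
  targets:
    - {"hand": 0.1,"x": -0.001,"y": 0.001,"z": 0.03,"yaw": 0}
    - {"hand": 0.1,"x": 0,"y": 0,"z": 0.04,"yaw": 0}
    - {"hand": 0.1,"x": 0,"y": 0,"z": 0.04,"yaw": 0}
    - {"hand": 0.1,"x": 0,"y": 0,"z": 0.022,"yaw": 0}
    - {"hand": 0.1,"x": 0,"y": 0,"z": 0.007,"yaw": 0}
    - {"hand": 0.1,"x": 0,"y": 0,"z": 0,"yaw": 0}
    - {"hand": -1,"x": 0,"y": 0,"z": 0,"yaw": 0}
    - {"hand": -1,"x": 0,"y": 0,"z": 0,"yaw": 0}
    - {"hand": -1,"x": 0,"y": 0,"z": 0,"yaw": 0}
    - {"hand": -1,"x": 0,"y": 0,"z": 0,"yaw": 0}

```text
clock: 24.15
eef_pos: [369.9, -290.5, 18.2]
eef_rot: [3.141, -0.001, -0.53]
wrist_force: [-0.8, 0.9, 5.3]
finger_gap: 25.7
finger_force: 15.0
```

Emit:
arm_command:
  targets:
    - {"hand": -1,"x": 0,"y": 0,"z": 0,"yaw": 0}
    - {"hand": -1,"x": 0,"y": 0,"z": -0.02,"yaw": 0}
    - {"hand": -1,"x": 0,"y": 0,"z": -0.035,"yaw": 0}
    - {"hand": -1,"x": 0,"y": 0,"z": -0.035,"yaw": 0}
    - {"hand": -1,"x": 0,"y": 0,"z": -0.01,"yaw": 0}
    - {"hand": -1,"x": 0,"y": 0,"z": 0,"yaw": 0}

```text
clock: 24.75
eef_pos: [370.0, -290.6, 118.4]
eef_rot: [3.141, -0.003, -0.53]
wrist_force: [0.8, 0.7, -1.5]
finger_gap: 25.7
finger_force: 15.0
```

```bash
python3 -c "
from h import *
go(537,-393,110)"
```

```text
tool dx 195.8 dy 3.9 dz 8.4 | at [ 370.  -290.6  118.4] yaw -0.530 t 24.75 j6 1.36
```

Emit:
arm_command:
  targets:
    - {"hand": -1,"x": 0.02,"y": 0.004,"z": 0,"yaw": 0}
    - {"hand": -1,"x": 0.035,"y": 0,"z": 0,"yaw": 0}
    - {"hand": -1,"x": 0.04,"y": 0,"z": 0,"yaw": 0}
    - {"hand": -1,"x": 0.04,"y": 0,"z": 0,"yaw": 0}
    - {"hand": -1,"x": 0.04,"y": 0,"z": 0,"yaw": 0}
    - {"hand": -1,"x": 0.021,"y": 0,"z": 0,"yaw": 0}
    - {"hand": -1,"x": 0,"y": 0,"z": 0,"yaw": 0}
    - {"hand": -1,"x": 0,"y": 0,"z": 0,"yaw": 0}

```text
clock: 25.55
eef_pos: [535.9, -392.2, 114.9]
eef_rot: [-3.141, 0.003, -0.53]
wrist_force: [0.0, -0.5, -0.5]
finger_gap: 25.7
finger_force: 15.0
```

```bash
python3 - <<'E'
from h import *
shot('wrist','w13'); go(537,-393,22)
im=cv2.imread('pics/w13.png'); im=(255*(im/255.)**.6).astype(np.uint8);c,s=np.cos(.336),-np.sin(.336)
for x,y in ((-34,-40),(87,-40),(87,40),(-34,40)):
    P=proj('w13',[537+c*x-s*y,-393+s*x+c*y,12])[0]; cv2.circle(im,tuple(int(q) for q in P),2,(0,0,255),-1)
for a in np.linspace(0,6.28,30):
    P=proj('w13',[537+18*np.cos(a),-393+18*np.sin(a),3])[0]; cv2.circle(im,tuple(int(q) for q in P),0,(0,0,255),-1)
cv2.imwrite('pics/w13b.png',im)
E
```

```text
tool dx 1.5 dy 0.1 dz 93.8 | at [ 535.8 -392.2  115.8] yaw -0.530 t 25.6 j6 1.41
```

View pics/w13b.png

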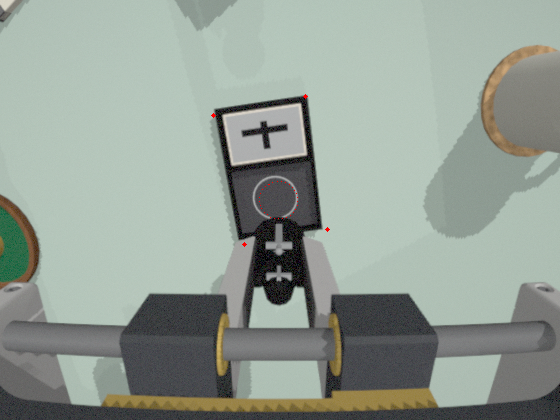

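The tray's ring is at about (275,197), roughly 4 px left of my prediction at (279,198). I'll correct by -3 mm in y and lower.

Emit:
arm_command:
  targets:
    - {"hand": -1,"x": 0.001,"y": -0.003,"z": 0.02,"yaw": 0}
    - {"hand": -1,"x": 0,"y": 0,"z": 0.03,"yaw": 0}
    - {"hand": -1,"x": 0,"y": 0,"z": 0.025,"yaw": 0}
    - {"hand": -1,"x": 0,"y": 0,"z": 0.01,"yaw": 0}
    - {"hand": -1,"x": 0,"y": 0,"z": 0.005,"yaw": 0}
    - {"hand": -1,"x": 0,"y": 0,"z": 0.002,"yaw": 0}
    - {"hand": -1,"x": 0,"y": 0,"z": 0.001,"yaw": 0}
    - {"hand": -1,"x": 0,"y": 0,"z": 0,"yaw": 0}
    - {"hand": -1,"x": 0,"y": 0,"z": 0,"yaw": 0}

```text
clock: 26.5
eef_pos: [539.3, -390.9, 25.2]
eef_rot: [3.141, -0.001, -0.53]
wrist_force: [0.1, 0.3, -0.3]
finger_gap: 25.9
finger_force: 15.0
```

Emit:
arm_command:
  targets:
    - {"hand": -1,"x": 0,"y": 0,"z": 0.002,"yaw": 0}
    - {"hand": -1,"x": 0,"y": 0,"z": 0.001,"yaw": 0}
    - {"hand": -1,"x": 0,"y": 0,"z": 0,"yaw": 0}
    - {"hand": -1,"x": 0,"y": 0,"z": 0,"yaw": 0}

```text
clock: 26.9
eef_pos: [539.0, -390.7, 21.4]
eef_rot: [-3.142, 0.0, -0.53]
wrist_force: [-0.2, 0.6, -0.4]
finger_gap: 25.8
finger_force: 15.0
```

Emit:
arm_command:
  targets:
    - {"hand": 0,"x": 0,"y": 0,"z": 0,"yaw": 0}
    - {"hand": 0,"x": 0,"y": 0,"z": 0,"yaw": 0}
    - {"hand": 0,"x": 0,"y": 0,"z": 0,"yaw": 0}
    - {"hand": 0,"x": 0,"y": 0,"z": -0.02,"yaw": 0}
    - {"hand": 0,"x": 0,"y": 0,"z": -0.035,"yaw": 0}
    - {"hand": 0,"x": 0,"y": 0,"z": -0.04,"yaw": 0}
    - {"hand": 0,"x": 0,"y": 0,"z": -0.04,"yaw": 0}
    - {"hand": 0,"x": -0.04,"y": 0,"z": 0,"yaw": 0}
    - {"hand": 0,"x": -0.04,"y": 0,"z": 0,"yaw": 0}
    - {"hand": 0,"x": 0,"y": 0,"z": 0,"yaw": 0}

```text
clock: 27.9
eef_pos: [466.7, -348.1, 156.0]
eef_rot: [-3.141, 0.003, -0.531]
wrist_force: [0.4, 0.0, -0.2]
finger_gap: 47.0
finger_force: 0.0
```

```bash
python3 - <<'E'
from h import *
shot('wrist','w14');shot('side','s14')
a=cv2.imread('pics/w14.png');b=cv2.imread('pics/s14.png')
a=(255*(a/255.)**.6).astype(np.uint8);b=(255*(b/255.)**.8).astype(np.uint8)
cv2.imwrite('pics/f.png',np.hstack([cv2.resize(a[:260,120:440],(400,325)),cv2.resize(b,(400,300)) if 0 else cv2.copyMakeBorder(cv2.resize(b,(400,300)),0,25,0,0,0)]))
E
```

```text
(no output)
```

View pics/f.png

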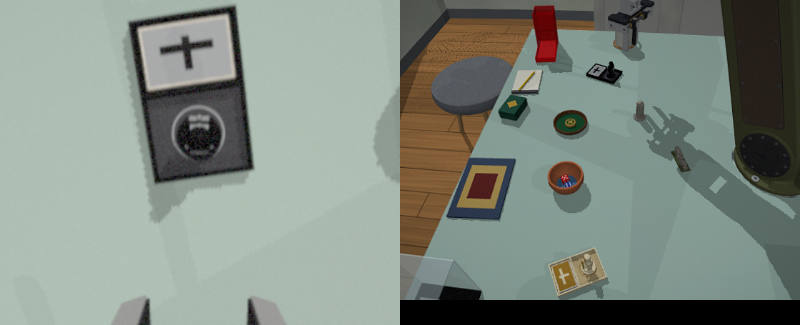

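Both knights stand in their rings (black at (198,132) in the left view). The dice are in the pot, the marker is in the dish and the column is still standing, so I'm handing in.

```bash
python3 -c "
from cell import manip
print(manip.sign_off())"
```

```text
the job is handed in; nothing more can be done
None
```

I handed the job in at about 28 s of the 128 s allowed. The last pictures show both dice in the pot, the marker flat in the dish, each knight upright in its own tray and the column still standing; no verdict came back.

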